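Clip a circuit board under the inspection microscope

TASK

Get the circuit board ready for inspection: flip the spring clip on the microscope stand up until it stays open by itself, slide the board in under the lens with its transformer towards you and to the left, flat on the stage and right up against the back rail and the side stop, then lower the clip onto the edge of the board. Keep hold of the clip on the way down so that it does not snap onto the board, and neither knock the microscope nor disturb the other things on the bench.

Things in the scene. Friction and masses are not known exactly. Their poses are not given: they have to be found in the camera images.
- nest (a point): Place for the board's centre: a point on the flat top of the microscope stand's aluminium stage, 16 mm above the bench, straight below the lens. Axes: x away from the operator's side towards the pillar, y to the left, z up. Back rail: 5 mm high, face at x = +35 mm, y -43 to 43. Side stop on the right: 5 mm high, face at y = -45, x 3 to 33. Front and left are open.
- stand: The fixed microscope stand, a grey base plate 16 mm high; this origin lies on the bench under the nest, same axes. In mm: plate x -44 to 85, y -95 to 61; pillar 18 mm thick, 251 high, at x 66, y 0. The clip's hinge line runs along x at y -80, 25 above the bench; its bracket covers x -35 to 5, y -92 to -72.
- lens (a point): Nose of the microscope's black tube, 56 to 76 mm above the nest (focus varies). Tube 35 mm thick, from 60 mm up a 42 mm ring, 131 mm tall, on an arm from the pillar. A gripper coming straight down on the transformer in its final place would strike it: tilt the tool 30 to 45 degrees, fingers pointing away from the operator (nest +x) and down, and take up the board with that same tilt.
- clip_arm (a joint): Angle of the steel spring clip (rad): 0 = down with nothing beneath, 0.04 = on the board, 1.7 = open stop, leaning to the right. Over-centre spring: below 0.85 it pulls down (about 4 N at the grip when down), above, it swings open and stays; let go it snaps to either side. Rising angle lifts the free end and carries it over to nest -y. Its foot presses 6.5 mm in from the board's right edge.
- clip_grip (a point): Centre of the clip's grip: a black round sleeve 11 mm thick, 26 mm long, along nest x, pointing to the operator, 42.4 mm from the hinge line. Clip down: at nest (-58, -38) mm, 31 mm above the bench, in front of the base plate. Clip open at the stop: at nest (-58, -91), 66 mm above the bench. Pinched along nest y it can turn between the fingers while they carry it round the arc.
- board_mid (a point): Centre of the green circuit board (half-way up), loose and flat on the bench left of the stand: 70 mm (its x) by 90 mm (its y), 2.4 mm thick, flat below, about 110 g. Axes: x from the transformer's 90 mm edge to the opposite one, y towards the transformer's end, z up. In its final place its axes agree with the nest's and its centre is 1.2 mm above the nest.
- transformer (a point): Centre of the potted black transformer on the board, the part to hold it by: a block 24 mm (board x) by 32 mm (board y) by 22 mm high, at board (-21, +22) mm from the board's centre; its centre is 13.4 mm above the board's underside.
- board: The same circuit board; this origin is the centre of its underside.
- reel: Bystander: reel of solder wire, 55 mm, 48 mm high; origin in its underside.
- meter: Bystander: hand-held multimeter, 142 x 70 x 43 mm, lying on its back; origin in its underside.
- pen: Bystander: marker pen 130 mm long, lying; origin in its underside.
- loose_screwdriver: Bystander: short screwdriver 152 mm long, lying; origin in its underside.

How it is judged:
By the outcome, as a careful person would: the job done as asked, in the order asked, and still so for the second after the job is handed in, with the robot touching nothing.
It also fails if it takes over 59 s, if anything falls off the work surface, if the arm or the gripper's body presses on something with over 40 N, if the wrist force passes 120 N, or if a joint passes its speed limit or range.

ROBOT

A 7-joint arm with a two-finger parallel gripper is mounted at the origin on a cart in front of the work surface, level with it; the furniture and walls round the work are solid. World frame = base frame: x ahead of the robot, y to its left, z up, the work surface at z = 0. Lengths are in mm, angles in rad, forces in N, time in s.
With the tool pointing down it reaches from about 400 to 875 mm from the base axis. Payload 4.4 kg.
Tool frame: the origin (TCP) lies midway between the tips of the shut fingers; the grasp point (between the pads) lies 19 mm behind it; z points along the fingers, y is the line along which they close (so a half turn about z gives the same grasp; the last joint's range is limited). The gripper opens to 85 mm and grips with 20 to 120 N. Pads are 22 mm wide; open, the fingers measure 114 mm over their backs; the gripper's body (76 mm by 85 mm) begins 54 mm behind the grasp point. The pads swing forward as they close: fully open they stand 13 mm farther back than shut.
Start: joints at [-1.306, 0.628, 0.038, 1.517, -0.027, 0.996, -0.02], TCP at [211.096, 614.781, 231.313] pointing down, gripper open.
Joint ranges: [-3.06, 3.06], [-0.37, 2.12], [-1.25, 1.32], [0.18, 2.47], [-1.1, 4.24], [0.23, 1.98], [-2.94, 2.94]. Speed limits (rad/s): [2.57, 2.57, 3.14, 3.14, 3.14, 3.14, 3.14].

INTERFACE

Orientations are given as [roll, pitch, yaw] about the fixed x, y, z axes, in that order (R = Rz(yaw) Ry(pitch) Rx(roll)).
In Python, from cell import telemetry, eyes, ctrl, finder gives the robot as it stands.
- The arm moves only by the tool move_arm, never from a script. Its argument "steps" is a list of rows, each a list of 7 numbers: the turn, a rotation vector about the world's x, y, z in degrees, then the shift along the world's x, y, z in m, then the finger opening in m, from 0 to 0.0854. A call has 1 to 5 rows; each row shifts and turns the commanded pose from where the row before left it; what a row does not reach is not made up. A row lasts 1/10 s, in which the tool goes at most 50 mm and 8.59 degrees, less where a joint would pass 70% of its speed; a pose out of reach is approached as far as the arm can. A call with a gripper value outside its range is refused whole. The fingers move at their own pace and stop on an object; the grip force is fixed at half the most. Time passes only in rows, so rows that do not move let the fingers close. It gives the time, the measured TCP pose, the force, the opening and the grip force at its end, in the units of the state.
- telemetry.read_state(): the state, without advancing time (a new reading comes with each control period).
- eyes.get_image(name): name is "scene" or "top"; returns (picture, depth): 480x640x3 uint8, blue, green, red; 480x640 float32, mm along the optical axis (not along the pixel's ray), 0 where there is no reading.
- eyes.calibration(name): a dict with "fx", "fy", "cx", "cy" (pixels), "position" and "attitude" of the camera in the world. Camera axes: x right, y down, z forward; pixel columns grow to the right and rows downward; lengths in mm; the calibration is good to about 2 mm. A picture is of the moment at which its call begins. calibration takes no time and is no camera call.
- ctrl.finish_job(): hands the job in; it is judged then, once.
Trained networks look in the newest picture that a camera, given by its name, has taken for a name from the list of things; names that differ only in an ending like _2 or _b are one class to them, and where a whole thing is asked for, a point or a joint stands for the part that bears it (a point fixed in the world has none). Each returns a list of dicts, best first, with "confidence" (0 to 1); they miss things now and then, are a little off and sometimes report something else, mostly with a low value. They report only what shows in the picture. A call takes as long as a camera call.
- finder.boxes_of(camera, name): "location" ([x, y, z] in mm, in the coordinates of the camera as it stood for that picture, good to about 4 mm: the middle of the surface that is visible of it).
- finder.cut_out(camera, name): "mask" (480x640 bool, what is visible of it).
- finder.pinpoint(camera, name): "location" ([x, y, z] in mm, in the coordinates of the camera as it stood for that picture, good to about 4 mm: a listed point, or the origin of a listed thing).
The state is a dict: "clock": time; "qpos": joint angles; "qd": joint speeds; "tau": joint torques, N m; "eef_pos": TCP position; "tool_rot": TCP orientation; "force": force on the tool from outside, world axes, zero at the start; "torque": the same for the moment, N m; "width": finger opening in mm; "gripper_force": force on a finger pad.
Only numpy, scipy, OpenCV 4.12 (cv2) and the standard library are available. Lean on these libraries where they do the work, as an engineer would, in place of code of your own. Each camera call takes 0.05 s, during which the arm holds its last target. There are 200 camera calls.

## Working session

There is one attempt and no reset: what is moved stays moved. The work goes in short steps, Python scripts to look and compute and a tool call to move; the robot and the scene stay as the last step left them, time stands still between calls to the robot, and variables do not carry over. Pictures are saved under pics/ and viewed, at most 13 in all, crops included, and the job is handed in when it is done.

Besides the shell and the picture viewer there is one more tool, called by a JSON object that holds its "op" and its "data". move_arm: Moves the arm, as the interface text tells. Its arguments: {"type":"object","properties":{"steps":{"type":"array"}},"required":["steps"]}

```bash
ls; mkdir -p pics; cat > h.py <<'E'
import numpy as np, cv2
from scipy.spatial.transform import Rotation as R
from cell import telemetry, eyes, ctrl, finder
def cam(n):
    c=eyes.calibration(n); return c
def rot(c):
    a=np.array(c["attitude"],float)
    return a if a.shape==(3,3) else (R.from_euler('xyz',a).as_matrix() if a.size==3 else R.from_quat(a).as_matrix())
def w(n,p):
    c=cam(n); return rot(c)@np.array(p)+np.array(c["position"])
def pix(n,u,v,d):
    c=cam(n); return w(n,[(u-c["cx"])/c["fx"]*d,(v-c["cy"])/c["fy"]*d,d])
E
python3 - <<'E'
from h import *
for n in("scene","top"):
    print(n,cam(n)); im,d=eyes.get_image(n); cv2.imwrite(f"pics/{n}0.png",im); np.save(f"{n}0.npy",d)
    for t in("nest","clip_grip","board_mid","transformer","lens"):
        for r in finder.pinpoint(n,t)[:2]: print(n,t,round(r["confidence"],2),w(n,r["location"]).round(1))
s=telemetry.read_state();print(s)
E
```

```text
pics
scene {'fx': 500.56372384334884, 'fy': 500.56372384334884, 'cx': 311.55829070386983, 'cy': 244.13399481758083, 'position': array([-314.3700117 ,  841.48081689,  648.70353209]), 'attitude': array([-2.10576158,  0.00328439, -2.11592317])}
scene nest 0.74 [587.6 160.7  13.7]
scene nest 0.18 [487.4 368.9   5. ]
scene clip_grip 0.47 [550.2 102.5  32. ]
scene board_mid 0.88 [488.1 368.4   4.8]
scene transformer 0.88 [457.6 368.4  12. ]
scene lens 0.96 [588.1 155.4  75.6]
scene lens 0.44 [338.8 225.7  -2.6]
top {'fx': 539.2280816098754, 'fy': 539.2280816098754, 'cx': 322.7003084025767, 'cy': 241.6486068323774, 'position': array([ 354.58019893,  356.8190934 , 1063.52720435]), 'attitude': array([-3.01170614, -0.02393521, -1.55426168])}
top nest 0.76 [589.2 157.3  11.5]
top clip_grip 0.83 [548.4 100.7  31.6]
top board_mid 0.82 [486.2 372.6   2.3]
top transformer 0.97 [455.6 369.2  14.9]
top lens 0.65 [587.  160.1  75.9]
{'clock': 0.6, 'qpos': array([-1.30578259,  0.62836407,  0.03847027,  1.51740914, -0.02700071,
        0.9962921 , -0.01999263]), 'qd': array([-0.00143233,  0.00055277, -0.00072896, -0.0015554 ,  0.00070734,
        0.00060903, -0.00156309]), 'tau': array([-1.12381917e-03, -5.62980938e+01,  1.22472636e+00, -1.93697888e+01,
        1.08526883e-02,  1.82428434e-03,  1.33100050e-05]), 'eef_pos': array([211.09064283, 614.78440487, 231.33325032]), 'tool_rot': array([ 3.14154901e+00, -5.67796262e-05,  2.81078474e+00]), 'force': array([ 0.62148273, -0.04262584, -0.7763792 ]), 'torque': array([ 0.00814334,  0.01362765, -0.00415698]), 'gripper_force': 0.0, 'width': 85.57215120995245}
```

View both.

View pics/top0.png

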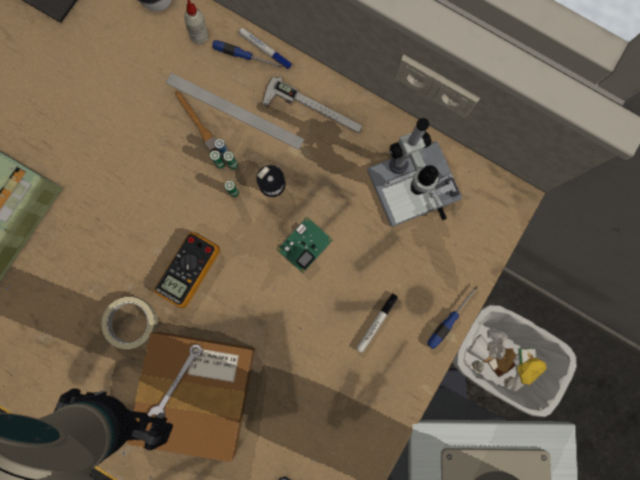

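View pics/scene0.png

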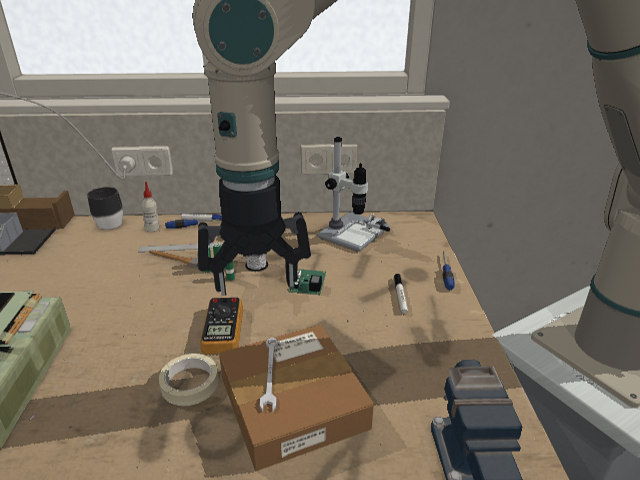

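```bash
cat > m1.py <<'E'
from h import *
from scipy.optimize import differential_evolution as DE
def cloud(n,d):
    v,u=np.mgrid[:480,:640]; c=cam(n)
    p=np.stack([(u-c["cx"])/c["fx"]*d,(v-c["cy"])/c["fy"]*d,d],-1)
    P=p@rot(c).T+np.array(c["position"]); P[d<=0]=np.nan; return P
if __name__=="__main__":
  for n in("top","scene"):
    d=np.load(n+"0.npy"); im=cv2.imread(f"pics/{n}0.png"); P=cloud(n,d)
    near=(np.hypot(P[...,0]-588,P[...,1]-158)<200)
    Q=P[near]; z=Q[:,2]
    bench=np.median(P[(np.hypot(P[...,0]-486,P[...,1]-250)<40)][:,2]); print(n,"bench z",bench)
    z=z-bench
    hi=(z>11)&(z<22); lo=(z<8)
    def f(q):
        c,s=np.cos(q[2]),np.sin(q[2]); dx=Q[:,0]-q[0]; dy=Q[:,1]-q[1]
        X=c*dx+s*dy; Y=-s*dx+c*dy
        X0=lambda a,b,v:1/(1+np.exp(-(v-a)/1.5))/(1+np.exp(-(b-v)/1.5))
        i=X0(-44,85,X)*X0(-95,61,Y)
        return -(i[hi].sum()-i[lo].sum())
    r=DE(f,[(560,620),(130,190),(-.2,.9)],seed=1,maxiter=80); print(n,"stand",r.x[:2].round(1),np.degrees(r.x[2]).round(1),r.fun,hi.sum())
    hsv=cv2.cvtColor(im,cv2.COLOR_BGR2HSV)
    g=(hsv[...,0]>60)&(hsv[...,0]<95)&(hsv[...,1]>80)&(np.hypot(P[...,0]-486,P[...,1]-370)<75)
    T=finder.cut_out(n,"board"); 
    if T: 
        m=T[0]["mask"]; b=P[m&(P[...,2]-bench<6)]
        print("board conf",T[0]["confidence"],m.sum(),cv2.minAreaRect(b[:,:2].astype(np.float32)))
    b=P[g]; print("green",g.sum(),cv2.minAreaRect(b[:,:2].astype(np.float32)))
    # transformer top
    t=P[(np.hypot(P[...,0]-457,P[...,1]-369)<45)&(P[...,2]-bench>19)&(P[...,2]-bench<30)]
    print("tr",len(t),t.mean(0),cv2.minAreaRect(t[:,:2].astype(np.float32)))
  for t in("reel","pen","loose_screwdriver","meter"):
    for r in finder.pinpoint("top",t)[:1]: print(t,w("top",r["location"]).round(0))
E
python3 m1.py; python3 -c "
import cv2
a=cv2.resize(cv2.imread('pics/top0.png')[110:290,260:480],None,fx=3,fy=3,interpolation=2); cv2.imwrite('pics/c1.png',a)"
```

```text
top bench z -0.8895850471844824
top stand [590.6 159.9] 22.8 -3039.410606918225 3541
board conf 0.96 1537 ((487.7333679199219, 369.97650146484375), (69.58271026611328, 89.99076843261719), 49.38733673095703)
green 1005 ((487.68756103515625, 369.5743103027344), (66.3464126586914, 86.27983856201172), 48.860694885253906)
tr 206 [457.15014075 368.69485789  23.49270819] ((457.4380187988281, 368.4972229003906), (23.893001556396484, 31.985855102539062), 50.25081253051758)
scene bench z -0.836803000875534
scene stand [591.1 158.3] 22.7 -1050.2046376897633 1508
board conf 0.81 622 ((483.0124816894531, 369.1413879394531), (66.72891235351562, 90.42249298095703), 47.786319732666016)
green 336 ((485.650634765625, 369.3214111328125), (68.48180389404297, 87.74058532714844), 48.097801208496094)
tr 114 [453.07854964 370.17555962  23.02752909] ((455.34600830078125, 368.4581298828125), (24.02741241455078, 35.58586120605469), 48.48858642578125)
reel [618. 438.  -3.]
pen [334. 225.   1.]
loose_screwdriver [352.  74.   2.]
meter [436. 596.  -3.]
```

View pics/c1.png

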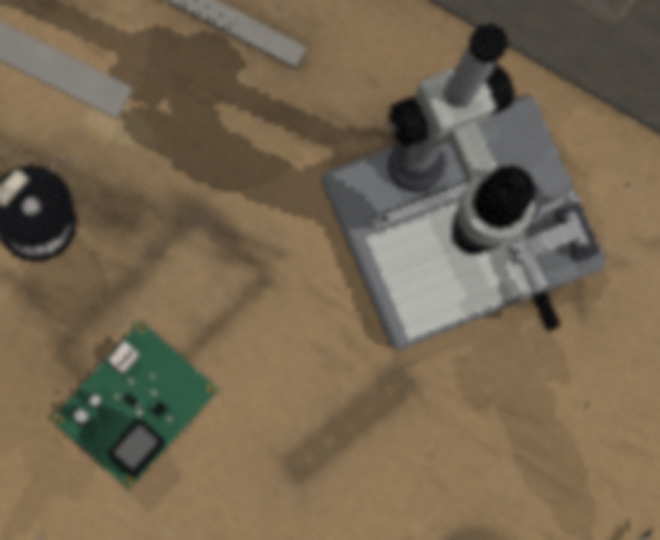

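```bash
cat >> h.py <<'E'
NEST=np.array([590.,159.,16.]); NY=22.8
def tool(yaw,t):
    t=np.radians(t); a=np.array([[-np.cos(t),0,np.sin(t)],[0,1,0],[-np.sin(t),0,-np.cos(t)]])
    return R.from_euler('z',yaw,degrees=True).as_matrix()@a
def nest(p): # nest coords -> world
    return NEST+R.from_euler('z',NY,degrees=True).apply(p)
def plan(pos,Rt,n=None,cur=None):
    s=telemetry.read_state()
    p0,R0=(np.array(s["eef_pos"]),R.from_euler('xyz',s["tool_rot"]).as_matrix()) if cur is None else cur
    rv=np.degrees(R.from_matrix(Rt@R0.T).as_rotvec()); d=np.array(pos)-p0
    n=n or int(np.ceil(max(np.linalg.norm(rv)/7.5,np.linalg.norm(d)/35,1)))
    print(n,"rows of",(rv/n).round(2).tolist(),(d/n/1000).round(4).tolist(),"total",rv.round(2),d.round(1))
    return np.array(pos),Rt
E
python3 - <<'E'
from h import *
T=tool(NY,40); Z=T[:,2]
g=nest([-62,-38,15])+12*Z
print(g)
c=plan(g-70*Z+[0,0,30],T); c=plan(g,T,cur=c)
E
```

```text
[554.68082343 102.93231649  21.80746668]
18 rows of [0.08, -2.27, 2.22] [0.0168, -0.0294, -0.007] total [  1.37 -40.85  40.01] [ 302.1 -529.3 -125.9]
3 rows of [0.0, 0.0, 0.0] [0.0138, 0.0058, -0.0279] total [0. 0. 0.] [ 41.5  17.4 -83.6]
```

{"op": "move_arm", "data": {"steps": [[0.08,-2.27,2.22,0.017,-0.029,0,0.05],[0.08,-2.27,2.22,0.017,-0.029,0,0.05],[0.08,-2.27,2.22,0.017,-0.029,0,0.05],[0.08,-2.27,2.22,0.017,-0.029,0,0.05],[0.08,-2.27,2.22,0.017,-0.029,0,0.05]]}}

```text
clock: 1.4
eef_pos: [296.7, 468.8, 231.6]
tool_rot: [3.088, 0.192, 3.002]
force: [0.8, 0.2, 0.1]
width: 49.9
gripper_force: 0.0
```

{"op": "move_arm", "data": {"steps": [[0.08,-2.27,2.22,0.017,-0.029,0,0.05],[0.08,-2.27,2.22,0.017,-0.029,0,0.05],[0.08,-2.27,2.22,0.017,-0.029,0,0.05],[0.08,-2.27,2.22,0.017,-0.029,0,0.05],[0.08,-2.27,2.22,0.017,-0.029,0,0.05]]}}

```text
clock: 1.9
eef_pos: [381.6, 323.9, 231.8]
tool_rot: [3.07, 0.39, -3.092]
force: [1.2, -0.4, -0.0]
width: 50.1
gripper_force: 0.0
```

{"op": "move_arm", "data": {"steps": [[0.08,-2.27,2.22,0.017,-0.029,-0.01,0.05],[0.08,-2.27,2.22,0.017,-0.029,-0.01,0.05],[0.08,-2.27,2.22,0.017,-0.029,-0.01,0.05],[0.08,-2.27,2.22,0.017,-0.029,-0.01,0.05],[0.08,-2.27,2.22,0.017,-0.029,-0.01,0.05]]}}

```text
clock: 2.4
eef_pos: [431.4, 247.0, 209.0]
tool_rot: [3.11, 0.499, -3.004]
force: [0.2, -0.4, 1.6]
width: 50.1
gripper_force: 0.0
```

```bash
python3 - <<'E'
from h import *
T=tool(NY,40); Z=T[:,2]
g=nest([-62,-38,15])+12*Z
c=plan(g-70*Z+[0,0,30],T,10)
print(telemetry.read_state()["qpos"].round(2))
E
```

```text
10 rows of [0.16, -1.14, 1.38] [0.0082, -0.0162, -0.0104] total [  1.6  -11.43  13.85] [  81.8 -161.5 -103.6]
[-0.78  0.33  0.03  2.38  1.62  0.24 -0.6 ]
```

{"op": "move_arm", "data": {"steps": [[0.16,-1.1,1.4,0.011,-0.016,-0.006,0.05],[0.16,-1.1,1.4,0.011,-0.016,-0.006,0.05],[0.16,-1.1,1.4,0.011,-0.016,-0.006,0.05],[0.16,-1.1,1.4,0.011,-0.016,-0.006,0.05],[0.16,-1.1,1.4,0.011,-0.016,-0.006,0.05]]}}

```text
clock: 2.9
eef_pos: [482.4, 177.8, 183.0]
tool_rot: [3.122, 0.581, -2.892]
force: [-0.5, 0.2, -1.7]
width: 49.9
gripper_force: 0.0
```

```bash
python3 - <<'E'
from h import *
T=tool(NY,40); Z=T[:,2]
g=nest([-62,-38,15])+12*Z
c=plan(g-70*Z+[0,0,30],T,8)
print(telemetry.read_state()["qpos"].round(2))
E
```

```text
8 rows of [0.16, -0.83, 0.98] [0.0038, -0.0115, -0.0097] total [ 1.28 -6.65  7.8 ] [ 30.8 -92.3 -77.6]
[-0.14  0.45 -0.47  2.47  2.34  0.45 -0.97]
```

{"op": "move_arm", "data": {"steps": [[0.16,-0.8,1.0,0.006,-0.012,-0.008,0.05],[0.16,-0.8,1.0,0.006,-0.012,-0.008,0.05],[0.16,-0.8,1.0,0.006,-0.012,-0.008,0.05],[0.16,-0.8,1.0,0.006,-0.012,-0.008,0.05],[0.16,-0.8,1.0,0.006,-0.012,-0.008,0.05]]}}

```text
clock: 3.4
eef_pos: [523.7, 124.8, 148.2]
tool_rot: [3.128, 0.631, -2.807]
force: [-0.1, 0.8, -1.2]
width: 49.8
gripper_force: 0.0
```

```bash
python3 - <<'E'
from h import *
T=tool(NY,40); Z=T[:,2]
g=nest([-62,-38,15])+12*Z
c=plan(g-60*Z+[0,0,15],T)
print(telemetry.read_state()["qpos"].round(2))
for n in("scene","top"):
    im,d=eyes.get_image(n); cv2.imwrite(f"pics/{n}1.png",im)
    for t in("clip_grip",):
        for r in finder.pinpoint(n,t)[:2]: print(n,t,round(r["confidence"],2),w(n,r["location"]).round(1))
E
```

```text
3 rows of [0.27, -1.26, 1.04] [-0.0015, -0.0123, -0.0218] total [ 0.8  -3.79  3.13] [ -4.5 -36.9 -65.4]
[ 0.5   0.86 -1.2   2.47  2.15  0.87 -0.39]
scene clip_grip 0.51 [550.1 103.   34. ]
top clip_grip 0.9 [548.6 103.2  31.7]
```

View pics/scene1.png

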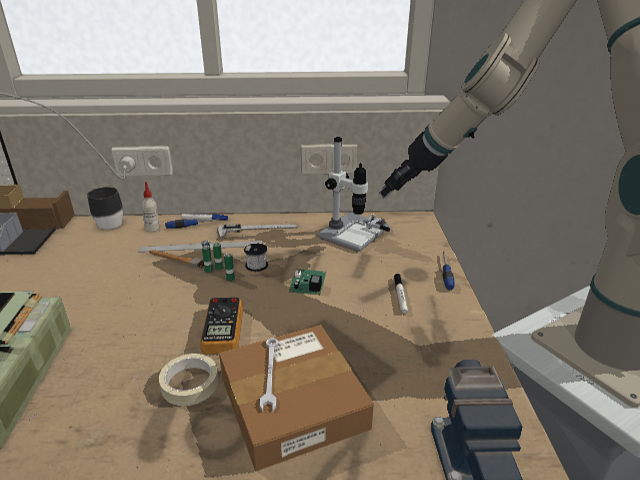

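```bash
python3 - <<'E'
from h import *
T=tool(NY,20); Z=T[:,2]
g=nest([-61,-38,15])+12*Z
print(g)
c=plan(g-70*Z+[0,0,15],T,5)
c=plan(g,T,5,cur=c)
E
```

```text
[552.27548925 101.9212071   19.72368855]
5 rows of [-1.28, 2.95, 0.64] [0.0015, -0.0066, -0.0095] total [-6.4  14.74  3.18] [  7.6 -33.2 -47.4]
5 rows of [0.0, 0.0, 0.0] [0.0044, 0.0019, -0.0162] total [0. 0. 0.] [ 22.1   9.3 -80.8]
```

{"op": "move_arm", "data": {"steps": [[-1.28,2.95,0.64,0.0015,-0.0066,-0.0095,0.05],[-1.28,2.95,0.64,0.0015,-0.0066,-0.0095,0.05],[-1.28,2.95,0.64,0.0015,-0.0066,-0.0095,0.05],[-1.28,2.95,0.64,0.0015,-0.0066,-0.0095,0.05],[-1.28,2.95,0.64,0.0015,-0.0066,-0.0095,0.05]]}}

```text
clock: 4.1
eef_pos: [531.0, 94.1, 102.4]
tool_rot: [-3.138, 0.351, -2.738]
force: [-1.1, -0.7, -1.0]
width: 49.9
gripper_force: 0.0
```

```bash
python3 - <<'E'
from h import *
T=tool(NY,20); Z=T[:,2]
g=nest([-61,-38,15])+12*Z
c=plan(g,T,5)
print(telemetry.read_state()["qpos"].round(2))
E
```

```text
5 rows of [0.02, 0.04, -0.05] [0.0042, 0.0016, -0.0165] total [ 0.12  0.18 -0.26] [ 21.2   7.9 -82.6]
[ 0.43  0.78 -0.93  2.24  1.65  0.54  0.21]
```

{"op": "move_arm", "data": {"steps": [[0,0,0,0.0042,0.0018,-0.0165,0.045],[0,0,0,0.0042,0.0018,-0.0165,0.045],[0,0,0,0.0042,0.0018,-0.0165,0.045],[0,0,0,0.0042,0.0018,-0.0165,0.045],[0,0,0,0.0042,0.0018,-0.0165,0.045]]}}

```text
clock: 4.6
eef_pos: [552.3, 103.5, 19.3]
tool_rot: [-3.138, 0.352, -2.738]
force: [0.4, 0.2, 0.3]
width: 45.0
gripper_force: 0.0
```

```bash
python3 - <<'E'
from h import *
im,d=eyes.get_image("scene"); cv2.imwrite("pics/s2.png",cv2.resize(im[170:270,290:450],None,fx=4,fy=4,interpolation=2))
im,d=eyes.get_image("top"); cv2.imwrite("pics/t2.png",cv2.resize(im[130:250,360:500],None,fx=4,fy=4,interpolation=2))
a=cv2.imread("pics/s2.png");b=cv2.imread("pics/t2.png")
H=400;a=cv2.resize(a,(430,270));b=cv2.resize(b,(370,317));o=np.zeros((320,800,3),np.uint8);o[:270,:430]=a;o[:317,430:]=b;cv2.imwrite("pics/c2.png",o)
print(telemetry.read_state()["eef_pos"].round(1))
E
```

```text
[551.3 103.2  17.9]
```

View pics/c2.png

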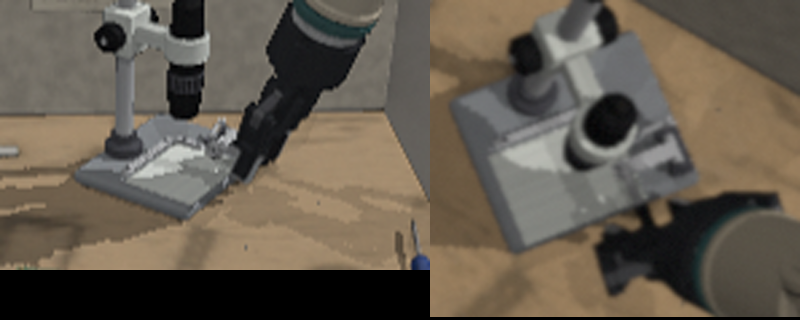

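{"op": "move_arm", "data": {"steps": [[0,0,0,0,0,0,0.02],[0,0,0,0,0,0,0.012],[0,0,0,0,0,0,0.004],[0,0,0,0,0,0,0.0],[0,0,0,0,0,0,0.0]]}}

```text
clock: 5.2
eef_pos: [551.6, 102.3, 19.5]
tool_rot: [-3.14, 0.352, -2.74]
force: [-2.4, -0.9, 7.1]
width: 8.6
gripper_force: 58.9
```

{"op": "move_arm", "data": {"steps": [[0,0,0,0.0006,-0.0014,0.0066,0],[0,0,0,0.001,-0.0023,0.0063,0],[0,0,0,0.0014,-0.0032,0.0059,0],[0,0,0,0.0017,-0.0041,0.0052,0],[0,0,0,0.002,-0.0048,0.0044,0]]}}

```text
clock: 5.7
eef_pos: [556.7, 90.3, 47.6]
tool_rot: [3.135, 0.351, -2.738]
force: [-2.0, 8.2, -1.0]
width: 8.4
gripper_force: 58.5
```

{"op": "move_arm", "data": {"steps": [[0,0,0,0.0022,-0.0053,0.0035,0],[0,0,0,0.0024,-0.0058,0.0026,0],[0,0,0,0.0026,-0.0062,0.0015,0],[0,0,0,0.0026,-0.0063,0.0004,0],[0,0,0,0.0026,-0.0062,-0.0007,0]]}}

```text
clock: 6.2
eef_pos: [568.7, 62.2, 57.6]
tool_rot: [3.136, 0.355, -2.735]
force: [-10.2, 0.9, 23.4]
width: 8.2
gripper_force: 62.7
```

```bash
python3 - <<'E'
from h import *
for n in("top","scene"):
    im,d=eyes.get_image(n); cv2.imwrite(f"pics/{n}3.png",im)
    for r in finder.pinpoint(n,"clip_grip")[:1]: print(n,r["confidence"],w(n,r["location"]).round(1))
print("expect open",nest([-58,-91,50]))
s=telemetry.read_state(); print(s["eef_pos"].round(1),s["force"].round(1),s["width"],s["qpos"].round(2))
E
```

```text
scene 0.44 [569.7  56.5  66.5]
expect open [571.79585558  52.63454919  66.        ]
[571.1  56.5  56.3] [-5.4 -3.6 16.7] 8.084239647897247 [ 0.47  0.88 -0.85  2.17  1.75  0.51  0.25]
```

{"op": "move_arm", "data": {"steps": [[0,0,0,0,0,0,0.02],[0,0,0,0,0,0,0.035],[0,0,0,0,0,0,0.035],[0,0,0,-0.008,-0.0034,0.023,0.035],[0,0,0,-0.008,-0.0034,0.023,0.035]]}}

```text
clock: 6.9
eef_pos: [553.3, 49.8, 99.5]
tool_rot: [3.141, 0.348, -2.742]
force: [-0.5, -0.6, 0.4]
width: 35.1
gripper_force: 0.0
```

{"op": "move_arm", "data": {"steps": [[0,0,0,-0.015,-0.005,0.02,0.055],[0,0,0,-0.025,0.01,0.02,0.055],[0,0,0,-0.025,0.02,0.02,0.055],[0,0,0,-0.02,0.03,0.01,0.055],[0,0,0,-0.01,0.03,0,0.055]]}}

```text
clock: 7.4
eef_pos: [458.0, 134.8, 171.0]
tool_rot: [-3.139, 0.351, -2.741]
force: [0.6, -0.2, -0.3]
width: 55.2
gripper_force: 0.0
```

```bash
python3 - <<'E'
from h import *
for n in("top","scene"):
    im,d=eyes.get_image(n); cv2.imwrite(f"pics/{n}4.png",im)
    for r in finder.pinpoint(n,"clip_grip")[:1]: print(n,r["confidence"],w(n,r["location"]).round(1))
s=telemetry.read_state(); print(s["eef_pos"].round(1),s["force"].round(1),s["width"],s["qpos"].round(2))
a=cv2.resize(cv2.imread("pics/scene4.png")[130:280,290:450],(480,450));b=cv2.resize(cv2.imread("pics/top4.png")[110:250,360:460],(320,448));o=np.zeros((450,800,3),np.uint8);o[:,:480]=a;o[:448,480:]=b;cv2.imwrite("pics/c4.png",o)
# board pick, tilt 35
for t in(35,):
    T=tool(49.5,t); Rb=R.from_euler('z',49.5,degrees=True)
    g=np.array([487.5,370,0])+Rb.apply([-19,22,10.5])
    print(g); c=plan(g-60*T[:,2],T); plan(g,T,cur=c)
E
```

```text
top 0.65 [570.6  53.2  67.5]
scene 0.7 [573.8  51.8  66.1]
[459.  135.  169.9] [ 0.6 -1.   0.5] 54.68400586552076 [ 0.36  0.55 -0.98  2.34  1.42  0.47  0.21]
[458.43155584 369.84014372  10.5       ]
7 rows of [1.29, -1.73, 3.76] [-0.0033, 0.0298, -0.0157] total [  9.01 -12.13  26.33] [ -22.9  208.7 -110.2]
2 rows of [0.0, 0.0, 0.0] [0.0112, 0.0131, -0.0246] total [0. 0. 0.] [ 22.4  26.2 -49.1]
```

View pics/c4.png

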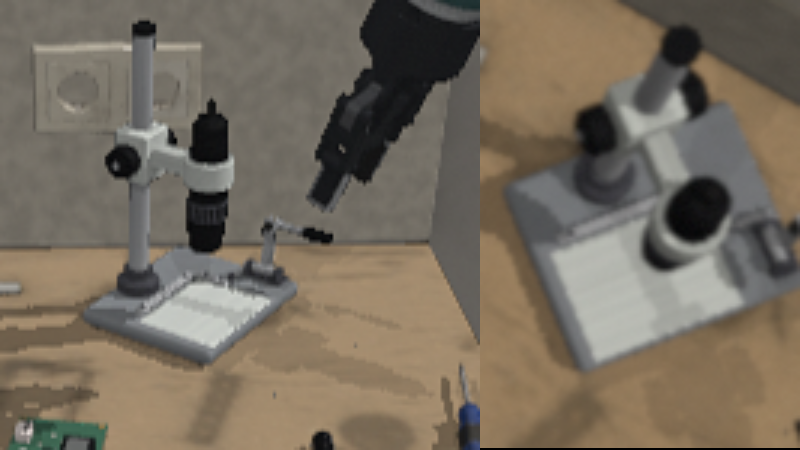

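{"op": "move_arm", "data": {"steps": [[1.3,-1.73,3.76,-0.0033,0.03,-0.008,0.055],[1.3,-1.73,3.76,-0.0033,0.03,-0.008,0.055],[1.3,-1.73,3.76,-0.0033,0.03,-0.008,0.055],[1.3,-1.73,3.76,-0.0033,0.03,-0.008,0.055],[1.3,-1.73,3.76,-0.0033,0.03,-0.008,0.055]]}}

```text
clock: 8.1
eef_pos: [443.4, 284.1, 129.0]
tool_rot: [3.126, 0.538, -2.42]
force: [-0.0, -0.6, -0.5]
width: 54.7
gripper_force: 0.0
```

```bash
python3 - <<'E'
from h import *
T=tool(49.5,35); Rb=R.from_euler('z',49.5,degrees=True)
g=np.array([487.5,370,0])+Rb.apply([-19,22,10.5])
c=plan(g-60*T[:,2],T,5)
print(telemetry.read_state()["qpos"].round(2))
E
```

```text
5 rows of [0.49, -0.7, 1.53] [-0.0015, 0.0119, -0.0139] total [ 2.45 -3.49  7.65] [ -7.3  59.6 -69.3]
[ 0.14  0.8  -1.08  2.42  2.1   0.7  -0.29]
```

{"op": "move_arm", "data": {"steps": [[0.49,-0.7,1.53,-0.0015,0.012,-0.0139,0.055],[0.49,-0.7,1.53,-0.0015,0.012,-0.0139,0.055],[0.49,-0.7,1.53,-0.0015,0.012,-0.0139,0.055],[0.49,-0.7,1.53,-0.0015,0.012,-0.0139,0.055],[0.49,-0.7,1.53,-0.0015,0.012,-0.0139,0.055]]}}

```text
clock: 8.6
eef_pos: [436.1, 343.4, 58.7]
tool_rot: [-3.141, 0.609, -2.279]
force: [-0.4, 0.6, -0.4]
width: 55.1
gripper_force: 0.0
```

```bash
python3 - <<'E'
from h import *
T=tool(49.5,35); Rb=R.from_euler('z',49.5,degrees=True)
g=np.array([487.5,370,0])+Rb.apply([-19,22,10.5])
c=plan(g,T,4)
print(telemetry.read_state()["qpos"].round(2))
E
```

```text
4 rows of [0.02, -0.01, 0.02] [0.0056, 0.0066, -0.012] total [ 0.09 -0.05  0.08] [ 22.4  26.5 -48.2]
[ 0.02  1.07 -1.06  2.43  2.37  0.93 -0.35]
```

{"op": "move_arm", "data": {"steps": [[0,0,0,0.0056,0.0066,-0.012,0.055],[0,0,0,0.0056,0.0066,-0.012,0.055],[0,0,0,0.0056,0.0066,-0.012,0.055],[0,0,0,0.0056,0.0066,-0.012,0.055],[0,0,0,0,0,0,0.055]]}}

```text
clock: 9.1
eef_pos: [458.7, 371.0, 10.8]
tool_rot: [3.141, 0.609, -2.279]
force: [-0.4, -0.3, 0.8]
width: 54.8
gripper_force: 0.0
```

{"op": "move_arm", "data": {"steps": [[0,0,0,0,0,0,0.04],[0,0,0,0,0,0,0.03],[0,0,0,0,0,0,0.02],[0,0,0,0,0,0,0.02],[0,0,0,0,0,0,0.02]]}}

```text
clock: 9.6
eef_pos: [457.6, 370.9, 13.0]
tool_rot: [-3.141, 0.611, -2.276]
force: [-1.7, -1.8, 3.6]
width: 30.5
gripper_force: 59.9
```

```bash
python3 - <<'E'
from h import *
s=telemetry.read_state(); print(s["eef_pos"].round(1),s["force"].round(1),s["torque"].round(2),s["width"],s["qpos"].round(2))
n="top"; im,d=eyes.get_image(n); cv2.imwrite("pics/c5.png",cv2.resize(im[190:300,240:380],None,fx=4,fy=4))
E
```

```text
[457.6 370.9  13. ] [-1.7 -1.8  3.6] [-0.4   0.29 -0.04] 30.50517237308773 [-0.02  1.18 -1.    2.34  2.43  0.95 -0.32]
```

View pics/c5.png

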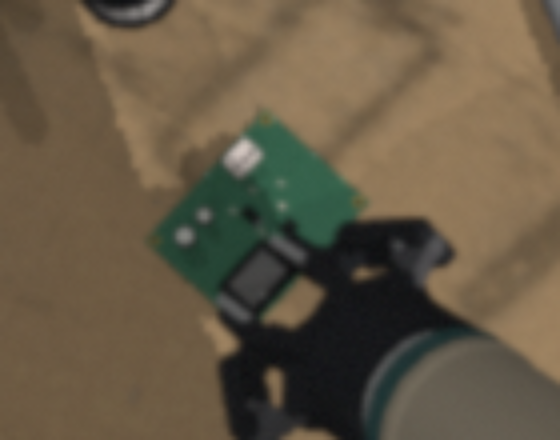

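```bash
python3 - <<'E'
from h import *
s=telemetry.read_state()
p=s["eef_pos"]; R0=R.from_euler('xyz',s["tool_rot"]).as_matrix()
T=tool(NY,35)
c=plan(p+[0,0,50],R0,4)
c=plan(nest([-18.7-120,28.5,42]),T,cur=c)
c=plan(nest([-18.7-6,28.5,22]),T,cur=c)
print(c[0])
E
```

```text
4 rows of [0.0, 0.0, 0.0] [0.0, 0.0, 0.0125] total [0. 0. 0.] [ 0.  0. 50.]
7 rows of [0.0, 0.0, -3.82] [-0.0009, -0.0342, -0.0007] total [ 0.000e+00  2.000e-02 -2.676e+01] [  -6.6 -239.4   -5. ]
4 rows of [0.0, 0.0, 0.0] [0.0263, 0.011, -0.005] total [0. 0. 0.] [105.1  44.2 -20. ]
[556.18578594 175.70146483  38.        ]
```

{"op": "move_arm", "data": {"steps": [[0,0,0,0,0,0.006,0.02],[0,0,0,0,0,0.012,0.02],[0,0,0,0,0,0.015,0.02],[0,0,0,0,0,0.012,0.02],[0,0,0,0,0,0.005,0.02]]}}

```text
clock: 10.15
eef_pos: [458.0, 371.2, 63.7]
tool_rot: [-3.141, 0.612, -2.277]
force: [0.5, -0.1, -0.9]
width: 30.4
gripper_force: 59.4
```

{"op": "move_arm", "data": {"steps": [[0,0,-1.5,0,-0.012,0,0.02],[0,0,-2.7,-0.001,-0.024,0,0.02],[0,0,-2.9,-0.001,-0.026,0,0.02],[0,0,-2.9,-0.001,-0.026,0,0.02],[0,0,-2.9,-0.001,-0.026,0,0.02]]}}

```text
clock: 10.65
eef_pos: [469.1, 260.2, 56.7]
tool_rot: [3.135, 0.583, -2.513]
force: [-0.1, 1.1, -1.3]
width: 30.4
gripper_force: 60.5
```

{"op": "move_arm", "data": {"steps": [[0,0,-2.9,-0.001,-0.026,0,0.02],[0,0,-2.9,-0.001,-0.026,0,0.02],[0,0,-2.9,-0.001,-0.026,0,0.02],[0,0,-2.9,-0.001,-0.026,0,0.02],[0,0,-2.2,0,-0.02,0,0.02]]}}

```text
clock: 11.15
eef_pos: [507.0, 152.4, 64.5]
tool_rot: [3.131, 0.559, -2.747]
force: [0.5, -0.4, -1.3]
width: 30.6
gripper_force: 60.5
```

```bash
python3 - <<'E'
from h import *
T=tool(NY,35)
c=plan(nest([-18.7-6,28.5,22]),T,6)
s=telemetry.read_state(); print(s["eef_pos"].round(1),s["force"].round(1),s["width"],s["qpos"].round(2))
E
```

```text
6 rows of [0.11, -0.49, -0.02] [0.0082, 0.0039, -0.0044] total [ 0.68 -2.93 -0.12] [ 49.2  23.3 -26.5]
[507.  152.4  64.5] [ 0.5 -0.4 -1.3] 30.597074423778878 [ 0.42  1.14 -1.24  2.47  2.17  1.12 -0.3 ]
```

{"op": "move_arm", "data": {"steps": [[0,0,0,0.011,0.004,0,0.02],[0,0,0,0.011,0.005,-0.003,0.02],[0.2,-1,0,0.01,0.005,-0.006,0.02],[0.2,-1,0,0.009,0.005,-0.008,0.02],[0.2,-0.9,0,0.008,0.004,-0.008,0.02]]}}

```text
clock: 11.65
eef_pos: [556.0, 177.0, 39.3]
tool_rot: [-3.14, 0.611, -2.738]
force: [-0.4, 0.1, 0.5]
width: 30.2
gripper_force: 60.5
```

```bash
python3 - <<'E'
from h import *
T=tool(NY,35)
c=plan(nest([-18.7-6,28.5,22]),T,1)
s=telemetry.read_state(); print(s["eef_pos"].round(1),s["force"].round(1),s["width"],s["qpos"].round(2))
for n in("top","scene"):
    im,d=eyes.get_image(n); cv2.imwrite(f"pics/{n}6.png",im); np.save(n+"6.npy",d)
    for r in finder.pinpoint(n,"board_mid")[:1]:
        q=w(n,r["location"]); print(n,r["confidence"],q.round(1),"in nest",R.from_euler('z',-NY,degrees=True).apply(q-NEST).round(1))
a=cv2.resize(cv2.imread("pics/scene6.png")[130:280,290:450],(480,450));b=cv2.resize(cv2.imread("pics/top6.png")[110:250,360:460],(320,448));o=np.zeros((450,800,3),np.uint8);o[:,:480]=a;o[:448,480:]=b;cv2.imwrite("pics/c6.png",o)
E
```

```text
1 rows of [0.07, 0.04, -0.28] [0.0001, -0.0013, -0.0013] total [ 0.07  0.04 -0.28] [ 0.1 -1.3 -1.3]
[556.  177.   39.3] [-0.4  0.1  0.5] 30.168680529846494 [ 0.39  1.23 -1.19  2.37  2.27  1.14 -0.27]
top 0.59 [582.8 168.3  29.6] in nest [-3.1 11.3 13.6]
scene 0.64 [582.3 164.   30.9] in nest [-5.2  7.6 14.9]
```

View pics/c6.png

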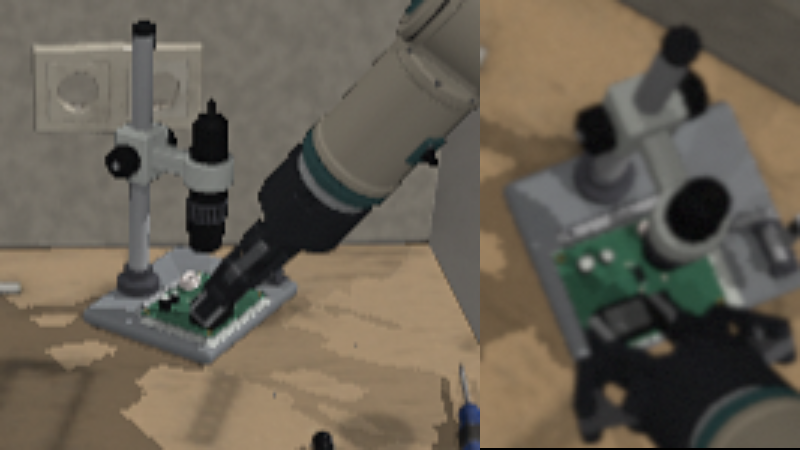

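{"op": "move_arm", "data": {"steps": [[0,0,-0.28,0,0,-0.004,0.02],[0,0,0,0,0,-0.003,0.02],[0,0,0,0,0,-0.002,0.02],[0,0,0,0,0,-0.001,0.02],[0,0,0,0,0,0,0.02]]}}

```text
clock: 12.35
eef_pos: [556.2, 177.8, 30.4]
tool_rot: [-3.14, 0.612, -2.741]
force: [-0.4, 0.3, 0.1]
width: 30.2
gripper_force: 60.5
```

{"op": "move_arm", "data": {"steps": [[0,0,0,0,0,-0.0006,0.02],[0,0,0,0,0,-0.0006,0.02],[0,0,0,0,0,0,0.02]]}}

```text
clock: 12.65
eef_pos: [556.3, 177.9, 29.3]
tool_rot: [-3.14, 0.612, -2.741]
force: [-0.5, -0.3, -1.3]
width: 30.3
gripper_force: 60.5
```

{"op": "move_arm", "data": {"steps": [[0,0,0,0,0,-0.0005,0.02],[0,0,0,0,0,-0.0005,0.02],[0,0,0,0,0,-0.0003,0.02],[0,0,0,0,0,0,0.02]]}}

```text
clock: 13.05
eef_pos: [556.6, 178.2, 29.0]
tool_rot: [-3.14, 0.614, -2.74]
force: [-1.9, -1.2, 6.1]
width: 30.5
gripper_force: 61.4
```

{"op": "move_arm", "data": {"steps": [[0,0,0,0.0009,0.0004,0.0003,0.02],[0,0,0,0.0009,0.0004,0,0.02],[0,0,0,0.0009,0.0004,0,0.02],[0,0,0,0.0009,0.0004,0,0.02]]}}

```text
clock: 13.45
eef_pos: [559.9, 180.1, 29.0]
tool_rot: [-3.141, 0.613, -2.74]
force: [-3.0, -2.0, 6.0]
width: 30.6
gripper_force: 61.4
```

{"op": "move_arm", "data": {"steps": [[0,0,0,0.0006,0.00024,0.0002,0.02],[0,0,0,0.0006,0.00024,0,0.02],[0,0,0,0.0006,0.00024,0,0.02]]}}

```text
clock: 13.75
eef_pos: [560.4, 180.2, 29.0]
tool_rot: [-3.141, 0.611, -2.739]
force: [-9.2, -5.7, 12.3]
width: 30.7
gripper_force: 62.5
```

{"op": "move_arm", "data": {"steps": [[0,0,0,-0.0003,-0.0001,0.0005,0.02],[0,0,0,0.0004,-0.0011,0,0.02],[0,0,0,0.0005,-0.0013,0,0.02],[0,0,0,0.0005,-0.0013,0,0.02],[0,0,0,0.0005,-0.0013,0,0.02]]}}

```text
clock: 14.25
eef_pos: [561.7, 177.0, 29.0]
tool_rot: [3.139, 0.611, -2.738]
force: [-5.1, 2.1, 2.4]
width: 30.2
gripper_force: 61.2
```

{"op": "move_arm", "data": {"steps": [[0,0,0,0.0004,-0.0009,0,0.02],[0,0,0,0.0004,-0.0009,0,0.02],[0,0,0,0.0004,-0.0009,0,0.02],[0,0,0,0,0,0,0.02]]}}

```text
clock: 14.65
eef_pos: [562.8, 174.2, 29.0]
tool_rot: [3.139, 0.611, -2.738]
force: [-4.1, 1.9, 2.6]
width: 30.5
gripper_force: 61.2
```

{"op": "move_arm", "data": {"steps": [[0,0,0,0.0003,-0.0006,0,0.02],[0,0,0,0.0003,-0.0006,0,0.02],[0,0,0,0,0,0,0.02]]}}

```text
clock: 14.95
eef_pos: [563.3, 173.2, 29.0]
tool_rot: [3.139, 0.611, -2.738]
force: [-5.5, 2.1, 3.0]
width: 30.7
gripper_force: 61.2
```

{"op": "move_arm", "data": {"steps": [[0,0,0,0.0002,-0.0005,0,0.02],[0,0,0,0.0002,-0.0005,0,0.02],[0,0,0,0,0,0,0.02]]}}

```text
clock: 15.25
eef_pos: [563.5, 172.6, 29.0]
tool_rot: [3.138, 0.611, -2.738]
force: [-4.1, 3.5, 3.5]
width: 30.5
gripper_force: 61.2
```

{"op": "move_arm", "data": {"steps": [[0,0,0,0.0003,-0.0006,0,0.02],[0,0,0,0.0003,-0.0006,0,0.02],[0,0,0,0,0,0,0.02]]}}

```text
clock: 15.55
eef_pos: [563.5, 172.5, 29.1]
tool_rot: [3.136, 0.611, -2.737]
force: [-6.0, 4.1, 3.5]
width: 30.6
gripper_force: 61.1
```

{"op": "move_arm", "data": {"steps": [[0,0,0,0.0004,-0.0009,0,0.02],[0,0,0,0.0004,0.0002,0,0.02],[0,0,0,0.0004,0.0002,0,0.02],[0,0,0,0,0,0,0.02]]}}

```text
clock: 15.95
eef_pos: [563.6, 172.4, 29.1]
tool_rot: [3.135, 0.61, -2.736]
force: [-9.4, 4.6, 5.3]
width: 30.5
gripper_force: 61.5
```

```bash
python3 - <<'E'
from h import *
from m1 import cloud
s=telemetry.read_state(); iN=R.from_euler('z',-NY,degrees=True)
print("tcp nest",iN.apply(s["eef_pos"]-NEST).round(1),"F nest",iN.apply(s["force"]).round(1),s["tool_rot"])
for n in("top","scene"):
    im,d=eyes.get_image(n); cv2.imwrite(f"pics/{n}7.png",im); P=cloud(n,d)
    hsv=cv2.cvtColor(im,cv2.COLOR_BGR2HSV)
    g=(hsv[...,0]>60)&(hsv[...,0]<95)&(hsv[...,1]>80)&(np.hypot(P[...,0]-590,P[...,1]-160)<90)
    q=iN.apply(P[g]-NEST); q=q[(abs(q[:,2])<9)]; print(n,len(q),np.percentile(q,[0.5,2,98,99.5],axis=0).round(1).tolist(), q[:,2].mean())
a=cv2.resize(cv2.imread("pics/scene7.png")[180:260,310:410],(450,360));b=cv2.resize(cv2.imread("pics/top7.png")[130:230,370:460],(350,389));o=np.zeros((390,800,3),np.uint8);o[:360,:450]=a;o[:389,450:]=b;cv2.imwrite("pics/c7.png",o)
E
```

```text
tcp nest [-19.1  22.6  13.1] F nest [-6.9  7.8  5.3] [ 3.13463     0.61016199 -2.73640088]
top 562 [[-32.5, -41.6, -2.9], [-28.8, -39.7, -2.2], [32.0, 42.7, 5.7], [32.8, 43.6, 6.7]] 1.5087108724927492
scene 157 [[-35.0, -41.8, -1.8], [-34.7, -38.9, -0.8], [30.4, 45.8, 4.4], [31.9, 46.9, 5.1]] 1.5525643915351899
```

View pics/c7.png

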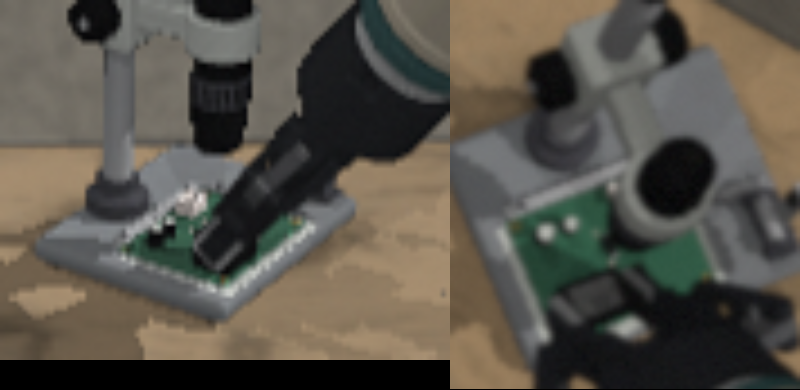

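{"op": "move_arm", "data": {"steps": [[0,0,0,0,0,0,0.036],[0,0,0,0,0,0,0.042],[0,0,0,0,0,0,0.044],[0,0,0,-0.0053,-0.0022,0.008,0.044],[0,0,0,-0.0106,-0.0045,0.016,0.044]]}}

```text
clock: 16.55
eef_pos: [551.4, 161.2, 52.6]
tool_rot: [-3.141, 0.611, -2.744]
force: [-0.1, 0.6, 0.1]
width: 44.1
gripper_force: 0.0
```

{"op": "move_arm", "data": {"steps": [[0,0,0,-0.0106,-0.0045,0.016,0.044],[0,0,0,-0.0106,-0.0045,0.016,0.044],[0,0,0,-0.015,-0.006,0.016,0.044],[0,0,0,-0.01,-0.015,0.016,0.044]]}}

```text
clock: 16.95
eef_pos: [516.8, 133.9, 119.6]
tool_rot: [3.141, 0.601, -2.741]
force: [-0.4, -0.4, 0.2]
width: 43.9
gripper_force: 0.0
```

```bash
python3 - <<'E'
from h import *
from m1 import cloud
s=telemetry.read_state(); iN=R.from_euler('z',-NY,degrees=True)
print(s["eef_pos"].round(1),s["qpos"].round(2))
for n in("top","scene"):
    im,d=eyes.get_image(n); cv2.imwrite(f"pics/{n}8.png",im); P=cloud(n,d)
    hsv=cv2.cvtColor(im,cv2.COLOR_BGR2HSV)
    g=(hsv[...,0]>60)&(hsv[...,0]<95)&(hsv[...,1]>80)&(np.hypot(P[...,0]-590,P[...,1]-160)<90)
    q=iN.apply(P[g]-NEST); q=q[(abs(q[:,2])<9)]; print(n,len(q),np.percentile(q,[0.5,2,98,99.5],axis=0).round(1).tolist(), q[:,2].mean())
    r=cv2.minAreaRect(q[:,:2].astype(np.float32)); print(r)
    for t in ("board_mid","clip_grip"):
      for r in finder.pinpoint(n,t)[:1]: print(t,iN.apply(w(n,r["location"])-NEST).round(1))
a=cv2.resize(cv2.imread("pics/scene8.png")[180:260,310:410],(450,360));b=cv2.resize(cv2.imread("pics/top8.png")[130:230,370:460],(350,389));o=np.zeros((390,800,3),np.uint8);o[:360,:450]=a;o[:389,450:]=b;cv2.imwrite("pics/c8.png",o)
T=tool(NY,20); Z=T[:,2]
g=nest([-61,-91.3,50])+12*Z
print("grasp",g); c=plan(g-65*Z+[0,0,10],T); plan(g,T,5,cur=c)
E
```

```text
[516.8 133.9 119.6] [ 0.5   0.97 -1.25  2.47  2.13  0.96 -0.29]
top 698 [[-33.2, -41.4, -3.0], [-32.2, -39.7, -2.4], [31.4, 43.2, 6.1], [32.3, 43.8, 7.7]] 1.5868683020074825
((-0.30738067626953125, 0.9199028015136719), (66.87443542480469, 86.69994354248047), 0.7103768587112427)
board_mid [-2.2  1.1  3. ]
clip_grip [-58.2 -87.8  47.5]
scene 210 [[-36.5, -44.1, -1.9], [-35.2, -43.3, -1.3], [29.3, 44.4, 5.1], [33.1, 46.3, 5.9]] 1.499387149475492
((-1.1026115417480469, 0.8807792663574219), (71.74791717529297, 90.6994857788086), 1.6712630987167358)
board_mid [-1.3  0.8  6.9]
clip_grip [-59.1 -90.1  51.3]
grasp [572.93007     52.78590112  54.72368855]
3 rows of [-1.89, 4.43, -0.06] [0.0118, -0.03, 0.0023] total [-5.68 13.28 -0.18] [ 35.4 -90.    7. ]
5 rows of [0.0, 0.0, 0.0] [0.0041, 0.0017, -0.0142] total [0. 0. 0.] [ 20.5   8.6 -71.1]
```

View pics/c8.png

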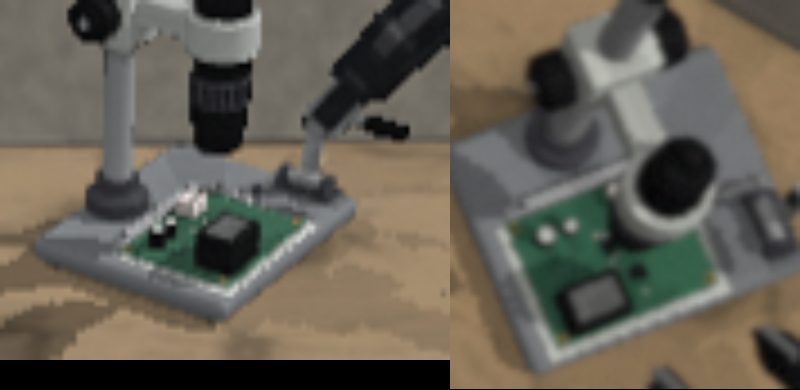

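{"op": "move_arm", "data": {"steps": [[-1.4,3.3,0,0.0,-0.022,0.004,0.044],[-1.4,3.3,0,0.009,-0.023,0.003,0.044],[-1.4,3.3,0,0.013,-0.022,0,0.044],[-1.4,3.3,0,0.013,-0.023,0,0.044],[0,0,0,0,0,0,0.044]]}}

```text
clock: 17.75
eef_pos: [551.7, 46.3, 125.6]
tool_rot: [-3.138, 0.363, -2.745]
force: [-0.3, -0.1, -0.6]
width: 44.2
gripper_force: 0.0
```

```bash
python3 - <<'E'
from h import *
T=tool(NY,20); Z=T[:,2]
g=nest([-61,-90.5,50])+11*Z
plan(g,T,5); s=telemetry.read_state();print(s["eef_pos"].round(1),s["qpos"].round(2))
E
```

```text
5 rows of [-0.02, 0.16, 0.03] [0.0041, 0.0014, -0.014] total [-0.1   0.8   0.15] [ 20.6   7.1 -69.9]
[551.7  46.3 125.6] [ 0.6   0.78 -1.03  2.19  1.5   0.57  0.46]
```

{"op": "move_arm", "data": {"steps": [[0,0.16,0,0.0041,0.0014,-0.014,0.044],[0,0.16,0,0.0041,0.0014,-0.014,0.044],[0,0.16,0,0.0041,0.0014,-0.014,0.044],[0,0.16,0,0.0041,0.0014,-0.014,0.044],[0,0.16,0,0.0041,0.0014,-0.014,0.044]]}}

```text
clock: 18.25
eef_pos: [568.0, 57.2, 53.6]
tool_rot: [3.135, 0.348, -2.741]
force: [-0.2, 1.4, 0.3]
width: 43.9
gripper_force: 0.0
```

{"op": "move_arm", "data": {"steps": [[0,0,0,0,0,0,0.025],[0,0,0,0,0,0,0.015],[0,0,0,0,0,0,0.006],[0,0,0,0,0,0,0.0],[0,0,0,0,0,0,0.0]]}}

```text
clock: 18.75
eef_pos: [568.9, 54.5, 55.3]
tool_rot: [3.139, 0.348, -2.743]
force: [0.8, -3.6, -3.2]
width: 8.1
gripper_force: 58.6
```

{"op": "move_arm", "data": {"steps": [[0,0,0,-0.0027,0.0064,0.0013,0],[0,0,0,-0.0027,0.0065,0.0002,0],[0,0,0,-0.0027,0.0064,-0.001,0],[0,0,0,-0.0026,0.0062,-0.0021,0],[0,0,0,-0.0024,0.0057,-0.0032,0]]}}

```text
clock: 19.25
eef_pos: [557.4, 82.4, 50.5]
tool_rot: [-3.137, 0.348, -2.745]
force: [1.8, -10.0, -0.7]
width: 8.2
gripper_force: 60.3
```

{"op": "move_arm", "data": {"steps": [[0,0,0,-0.0022,0.0052,-0.0042,0],[0,0,0,-0.0019,0.0044,-0.0051,0],[0,0,0,-0.0015,0.0036,-0.0058,0],[0,0,0,0,0,0,0]]}}

```text
clock: 19.65
eef_pos: [551.2, 97.2, 34.9]
tool_rot: [-3.14, 0.348, -2.744]
force: [1.4, -6.7, -2.6]
width: 8.5
gripper_force: 59.8
```

{"op": "move_arm", "data": {"steps": [[0,0,0,-0.0007,0.0016,-0.0032,0],[0,0,0,-0.0004,0.0011,-0.0032,0],[0,0,0,-0.0004,0.001,-0.0032,0],[0,0,0,-0.0003,0.0007,-0.0025,0],[0,0,0,0,0,0,0]]}}

```text
clock: 20.15
eef_pos: [549.5, 101.3, 23.5]
tool_rot: [-3.14, 0.349, -2.744]
force: [-0.4, -7.4, 1.9]
width: 8.5
gripper_force: 59.2
```

{"op": "move_arm", "data": {"steps": [[0,0,0,-0.0001,0.0004,-0.0006,0],[0,0,0,0,0.0003,-0.0006,0],[0,0,0,0,0.0002,-0.0006,0],[0,0,0,0,0,0,0]]}}

```text
clock: 20.55
eef_pos: [549.5, 101.4, 22.8]
tool_rot: [-3.137, 0.35, -2.744]
force: [-4.0, -11.7, 13.8]
width: 8.1
gripper_force: 60.6
```

{"op": "move_arm", "data": {"steps": [[0,0,0,0.0003,-0.0008,0.0004,0],[0,0,0,0,0,0,0],[0,0,0,0,0,0,0.012],[0,0,0,0,0,0,0.03],[0,0,0,0,0,0,0.044]]}}

```text
clock: 21.05
eef_pos: [549.0, 106.1, 22.9]
tool_rot: [3.135, 0.351, -2.741]
force: [0.2, 0.5, 0.1]
width: 40.1
gripper_force: 0.0
```

{"op": "move_arm", "data": {"steps": [[0,0,0,0,0,0,0.044],[0,0,0,-0.004,-0.0017,0.012,0.044],[0,0,0,-0.008,-0.0034,0.023,0.044],[0,0,0,-0.008,-0.0034,0.023,0.044],[0,0,0,-0.015,-0.006,0.025,0.044]]}}

```text
clock: 21.55
eef_pos: [513.7, 90.9, 106.5]
tool_rot: [3.136, 0.351, -2.742]
force: [-0.9, 0.2, 0.8]
width: 43.8
gripper_force: 0.0
```

{"op": "move_arm", "data": {"steps": [[0,0,0,-0.025,-0.01,0.02,0.044],[0,0,0,-0.025,-0.01,0.02,0.044],[0,0,0,0,0,0,0.044]]}}

```text
clock: 21.85
eef_pos: [461.1, 68.9, 146.8]
tool_rot: [3.141, 0.349, -2.739]
force: [0.8, -0.8, -0.3]
width: 44.2
gripper_force: 0.0
```

```bash
python3 - <<'E'
from h import *
from m1 import cloud
iN=R.from_euler('z',-NY,degrees=True)
for n in("top","scene"):
    im,d=eyes.get_image(n); cv2.imwrite(f"pics/{n}9.png",im); P=cloud(n,d)
    hsv=cv2.cvtColor(im,cv2.COLOR_BGR2HSV)
    g=(hsv[...,0]>60)&(hsv[...,0]<95)&(hsv[...,1]>80)&(np.hypot(P[...,0]-590,P[...,1]-160)<90)
    q=iN.apply(P[g]-NEST); q=q[(abs(q[:,2])<9)]; print(n,len(q),np.percentile(q,[0.5,2,98,99.5],axis=0).round(1).tolist(), q[:,2].mean())
    for t in ("board_mid","clip_grip"):
      for r in finder.pinpoint(n,t)[:1]: print(t,iN.apply(w(n,r["location"])-NEST).round(1))
a=cv2.resize(cv2.imread("pics/scene9.png")[180:260,310:410],(450,360));b=cv2.resize(cv2.imread("pics/top9.png")[130:230,370:460],(350,389));o=np.zeros((390,800,3),np.uint8);o[:360,:450]=a;o[:389,450:]=b;cv2.imwrite("pics/c9.png",o)
E
```

```text
top 638 [[-33.2, -35.5, -3.2], [-32.4, -32.6, -2.3], [31.2, 42.9, 5.8], [32.0, 44.1, 7.2]] 1.5851394078425343
board_mid [1.1 2.  0.3]
clip_grip [ 5.  -1.6 -0.6]
scene 207 [[-36.4, -42.8, -1.9], [-35.3, -41.9, -1.6], [28.9, 45.2, 4.8], [31.0, 46.0, 5.6]] 1.51370421003324
board_mid [ 23.8 459.6 -17.4]
clip_grip [-61.6 -38.8  17. ]
```

View pics/c9.png

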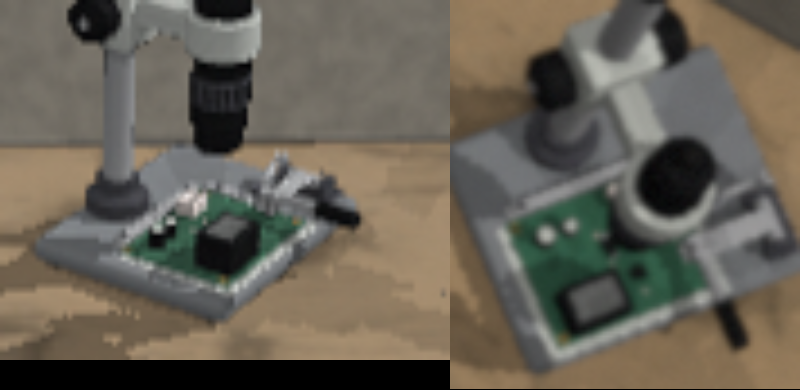

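The clip is down on the board's right edge, with its sleeve at (735,325) in the crop. The board sits flush and unmoved, and the robot is clear of everything, so I'm handing the job in.

```bash
python3 -c "
from cell import ctrl; print(ctrl.finish_job())"
```

```text
the job is handed in; nothing more can be done
None
```

The job is handed in: the clip was flipped open, the board was pushed up to the back rail and side stop with its transformer front-left, and the clip was lowered onto its edge while held; no verdict came back.

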